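# Open the medicine case with the double-latched lid

### The job

Open the grey medicine case: slide its front bolt clear by the red knob, raise the lid gently by its red grip only until the hidden safety catch stops it, and leave the lid standing there. Then reach down into the slot in the lid, feel for the catch tab and push it slowly and gently to the left until it comes to its end stop, without forcing it, and swing the lid well open, at least two thirds of the way to upright, so that it stands by itself. Do not shift or knock over the bottle, jar and scoop beside the case.

Things in the scene. Friction and masses are not known exactly. Their poses are not given: they have to be found in the camera images.
- case: Grey medicine case fixed to the worktop, 256 mm wide (y), body 170 mm deep (x -85 to +85 mm), with a 30 mm deep, 57 mm high ledge on its front (x -114 to -84); closed lid's top at z 77 mm. Origin: centre of the body's underside. Axes: x front to back (away from the robot), y to the left seen from the front, z up. Three white jars stand inside
- bolt_knob (a point): Centre of the red round knob of the front bolt, 16 mm in diameter and 20 mm tall (its top 10 mm above this point), upright on the steel bolt above the ledge, at case x -99, y -40 (bolt shut), z 96 mm. Free space on both sides of it above z 80 mm
- front_bolt (a joint): Travel of the front bolt in m: 0 shut, 0.024 fully open; it slides along the case's -y (to the right), is stiff with about 3 N of friction and stays where it is left. It holds the lid down until it has moved 16 mm
- lid (a joint): Opening angle of the lid in rad: 0 closed, 1.57 upright, end stop 1.75; it turns about the case's y axis at point lid_hinge, its front edge rising. Stiff hinge: the lid stays at any angle; lifting it at the grip takes 6 to 11 N. The safety catch stops it at about 0.10 rad (grip raised about 14 mm)
- lid_hinge (a point): Middle of the lid's hinge line, at the far rim of the case: case x +85, y 0, z 69 mm; the line runs along the case's y
- lid_grip (a point): Centre of the red grip fin on top of the lid near its front edge, 26 mm long front to back, 14 mm thick across (case y), its top 13 mm above and the lid's top 12 mm below this point; moves with the lid: closed at case x -50, y +62, z 89 mm
- slot_middle (a point): Middle of the finger slot through the lid, level with the lid's top; the slot is 54 mm front to back and 116 mm across (case y), open straight down into a dark pocket whose floor lies 40 mm above the worktop. Moves with the lid
- lid_tongue: Steel tongue under the lid, held by the safety catch; origin on the hinge line. The tab of the catch, pushed left (case +y) with 4 to 6 N, slides 14 mm to a hard end stop and stays where it is left; past 12 mm the tongue is free. While the lid is down (below 0.055 rad) or pulls hard on the catch, the tab is blocked
- catch_unit: Safety catch in the pocket below the slot; origin on the pocket's floor, 40 mm above the worktop, below the closed slot's middle. Its black tab is an upright plate, 32 mm front to back, 6 mm thick (case y), 46 to 65 mm above the worktop. Where it stands across the slot is not known: its right face (to be pushed) lies 12 mm right (-y) to 36 mm left (+y) of this origin
- brown_bottle_mid (a point): Centre (half-way up) of a loose brown glass bottle, 44 mm in diameter, 100 mm tall
- white_jar_mid (a point): Centre (half-way up) of a loose white ointment jar, 68 mm in diameter, 50 mm tall
- scoop_mid (a point): Centre of a loose steel powder scoop lying on the worktop, 28 x 118 x 10 mm

How it is judged:
By the outcome, as a careful person would: the job done as asked, in the order asked, and still so for the second after the job is handed in, with the robot touching nothing.
It also fails if it takes over 72 s, if anything falls off the work surface, if the arm or the gripper's body presses on something with over 40 N, if the wrist force passes 120 N, or if a joint passes its speed limit or range.

### The arm

A 7-joint arm with a two-finger parallel gripper is mounted at the origin on a cart in front of the work surface, level with it; the furniture and walls round the work are solid. World frame = base frame: x ahead of the robot, y to its left, z up, the work surface at z = 0. Lengths are in m, angles in rad, forces in N, time in s.
With the tool pointing down it reaches from about 0.35 to 0.775 m from the base axis. Payload 3.1 kg.
Tool frame: the origin (TCP) lies at the very end of the fingers, on their centre line; the grasp point (between the pads) lies 19 mm behind it; z points along the fingers, y is the line along which they close (so a half turn about z gives the same grasp; the last joint's range is limited). The gripper opens to 85 mm and grips with 20 to 120 N. Pads are 22 mm wide; open, the fingers measure 114 mm over their backs; the gripper's body (76 mm by 85 mm) begins 54 mm behind the grasp point. The pads swing forward as they close: fully open they stand 13 mm farther back than shut.
Start: joints at [1.183, 0.311, 0.014, 1.512, -0.004, 1.319, -0.027], TCP at [0.186, -0.517, 0.231] pointing down, gripper open.
Joint ranges: [-2.7, 2.7], [-0.3, 1.91], [-1.27, 1.3], [0.12, 2.57], [-1.44, 4.58], [0.2, 2.03], [-3.05, 3.05]. Speed limits (rad/s): [2.79, 2.79, 3.14, 3.14, 3.14, 3.14, 3.14].

### API

Orientations are given as a rotation vector (axis times angle).
In Python, from station import bot gives the robot as it stands.
- The arm moves only by the shell command python3 -m jog 'ROWS' [FORCE]. ROWS is JSON, a list of rows, each a list of 7 numbers: the shift along the world's x, y, z in cm, then the turn, a rotation vector about the world's x, y, z in degrees, then the closure, from -1 (fully open) to 1 (shut), so that 0 is half open. In form: [[tx, ty, tz, ax, ay, az, claw], ...]. A call has exactly 10 rows; each row shifts and turns the commanded pose from where the row before left it; what a row does not reach is not made up. A row lasts 1/12 s, in which the tool goes at most 41.7 mm and 7.16 degrees, less where a joint would pass 70% of its speed; a pose out of reach is approached as far as the arm can. A call with a gripper value outside its range is refused whole. The fingers move at their own pace and stop on an object; FORCE is the grip in N (left out, the last holds). Time passes only in rows, so rows that do not move let the fingers close, or fill a call up. It gives the time, the measured TCP pose, the force, the opening and the grip force at its end, in the units of the state.
- bot.state(): the state, without advancing time (a new reading comes with each control period).
- bot.read_camera(name): name is "side" or "top" or "wrist"; returns a dict with "frame" (384x512x3 uint8, red, green, blue), "mtx" (3x3 intrinsics, pixels), "rvec" (rotation vector, rad) and "tvec" (3), from world to camera coordinates, as OpenCV has them. Camera axes: x right, y down, z forward; pixel columns grow to the right and rows downward; lengths in m; the calibration is good to about 2 mm. A picture is of the moment at which its call begins. There is no depth.
- bot.finish_job(): hands the job in; it is judged then, once.
The state is a dict: "t": time; "joint_positions": joint angles; "joint_velocities": joint speeds; "joint_torque": joint torques, N m; "tool_pos": TCP position; "eef_rot": TCP orientation; "contact_force": force on the tool from outside, world axes, zero at the start; "moment": the same for the moment, N m; "opening": finger opening in m; "gripper_force": force on a finger pad.
Only numpy, scipy, OpenCV 4.12 (cv2) and the standard library are available. Lean on these libraries where they do the work, as an engineer would, in place of code of your own. Each camera call takes 0.05 s, during which the arm holds its last target. There are 200 camera calls.

## Working session

There is one attempt and no reset: what is moved stays moved. The work goes in short steps, Python scripts to look and compute and a shell command to move; the robot and the scene stay as the last step left them, time stands still between calls to the robot, and variables do not carry over. Pictures are saved under pics/ and viewed, at most 10 in all, crops included, and the job is handed in when it is done.

```bash
mkdir -p pics; ls
cat > h.py <<'E'
import numpy as np, cv2
from station import bot
def cam(n):
    c=bot.read_camera(n); c['R']=cv2.Rodrigues(np.array(c['rvec'],float))[0]; c['t']=np.array(c['tvec'],float).ravel(); c['K']=np.array(c['mtx'],float); return c
def ray(c,u,v):
    d=c['R'].T@np.linalg.solve(c['K'],[u,v,1.]); return -c['R'].T@c['t'],d
def plane(c,u,v,z):
    o,d=ray(c,u,v); return o+d*(z-o[2])/d[2]
def proj(c,P):
    return cv2.projectPoints(np.array(P,float).reshape(-1,3),cv2.Rodrigues(c['R'])[0],c['t'],c['K'],None)[0].reshape(-1,2)
def save(c,n): cv2.imwrite('pics/'+n,c['frame'][:,:,::-1])
def red(c,amin=15):
    h=cv2.cvtColor(c['frame'],cv2.COLOR_RGB2HSV)
    m=(((h[...,0]<8)|(h[...,0]>172))&(h[...,1]>140)&(h[...,2]>60)).astype(np.uint8)
    n,l,s,ce=cv2.connectedComponentsWithStats(m)
    return [(s[i].tolist(),ce[i].round(1).tolist()) for i in range(1,n) if s[i,4]>=amin]
E
python3 - <<'E'
from h import *
ims=[]
for n in ['top','side']:
    c=cam(n); ims.append(c['frame']); print(n,(-c['R'].T@c['t']).round(3),red(c))
    save(c,n+'0.png')
print(bot.state())
E
```

```text
pics
top [ 0.411 -0.169  1.514] [([76, 139, 10, 8, 52], [81.0, 143.1])]
side [0.277 1.055 0.714] [([85, 267, 16, 15, 175], [92.6, 273.9])]
{'t': 0.1, 'joint_positions': array([ 1.18330248,  0.31163153,  0.01402146,  1.51287189, -0.00443731,
        1.3191773 , -0.02719465]), 'joint_velocities': array([ 5.27286193e-04, -1.86022679e-03,  2.24157419e-03, -3.00470990e-03,
       -6.32734166e-05, -1.38775844e-03,  7.64982336e-04]), 'joint_torque': array([ 9.85179540e-04, -3.80853474e+01,  1.46477181e-01, -2.31242090e+01,
        1.22682870e-02,  8.09335615e-03, -1.99776264e-05]), 'tool_pos': array([ 0.18621616, -0.51684389,  0.23034753]), 'eef_rot': array([-3.09275563e+00, -5.40193266e-01,  6.47595413e-04]), 'contact_force': array([ 0.15735801, -0.15960336,  1.03628752]), 'moment': array([-0.06195579,  0.05296761,  0.00601379]), 'gripper_force': 0.0, 'opening': 0.08528886378380607}
```

View pics/top0.png

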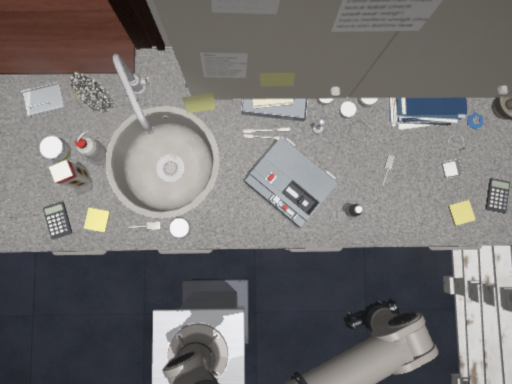

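View pics/side0.png

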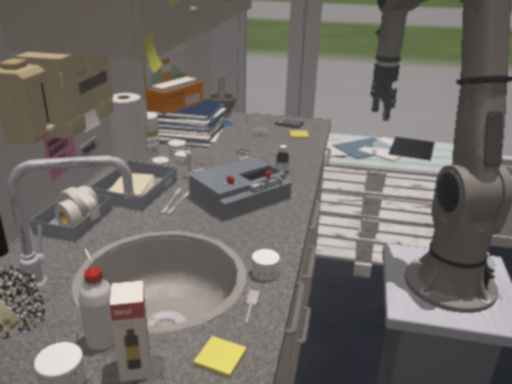

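The top view shows the case turned at about (291,182), with its front facing lower left, the red grip near (271,178) and the knob near (290,208). The bottle is at about (356,210), a jar at (180,228) and a scoop near (388,168). I'll enlarge the case in both views.

Run:
```python
from h import *
a=cv2.imread('pics/top0.png')[120:250,230:400]; b=cv2.imread('pics/side0.png')[140:230,170:310]
A=cv2.resize(a,(780,596),interpolation=cv2.INTER_CUBIC); cv2.imwrite('pics/topc.png',A)
B=cv2.resize(b,(780,501),interpolation=cv2.INTER_CUBIC); cv2.imwrite('pics/sidec.png',B)
for n in ['top','side']:
    c=cam(n)
    f=c['frame']; h=cv2.cvtColor(f,cv2.COLOR_RGB2HSV)
    m=(((h[...,0]<8)|(h[...,0]>172))&(h[...,1]>100)&(h[...,2]>50)).astype(np.uint8)
    k,l,s,ce=cv2.connectedComponentsWithStats(m)
    for i in range(1,k):
        if s[i,4]>4: print(n,s[i].tolist(),ce[i].round(1), plane(c,*ce[i],.1).round(3))
```

```text
top [0, 0, 134, 73, 6691] [58.9 30.4] [1.13  0.477 0.1  ]
top [65, 65, 9, 7, 20] [68.8 68. ] [0.993 0.438 0.1  ]
top [75, 139, 11, 9, 72] [ 80.4 143. ] [0.727 0.389 0.1  ]
top [58, 162, 18, 21, 55] [ 69.4 173.9] [0.621 0.423 0.1  ]
top [268, 174, 6, 6, 20] [270.8 176.7] [ 0.605 -0.258  0.1  ]
top [284, 205, 4, 5, 15] [285.4 207.1] [ 0.501 -0.306  0.1  ]
side [265, 170, 6, 8, 32] [267.5 172.8] [ 0.503 -0.315  0.1  ]
side [228, 175, 6, 9, 36] [230.1 179. ] [ 0.602 -0.244  0.1  ]
side [85, 266, 17, 17, 236] [ 93.1 274.4] [0.763 0.289 0.1  ]
side [111, 303, 33, 17, 351] [128.6 310.7] [0.642 0.379 0.1  ]
```

View pics/topc.png

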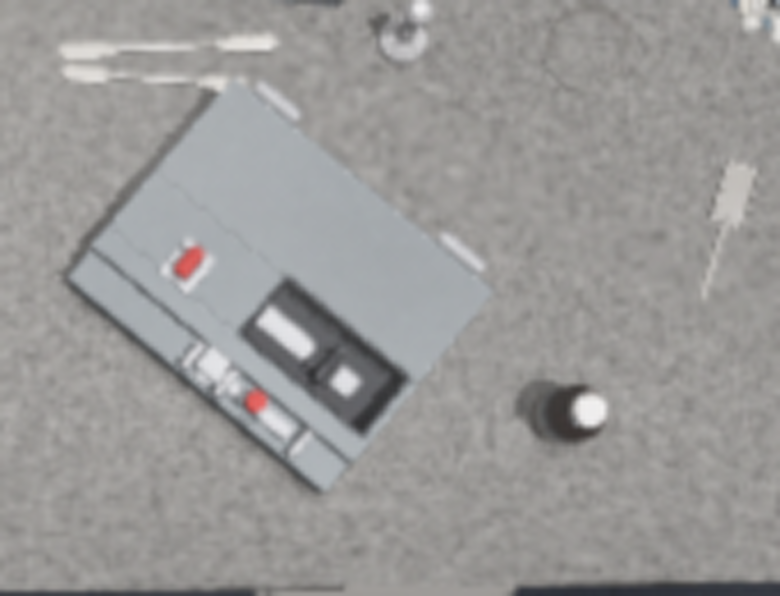

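View pics/sidec.png

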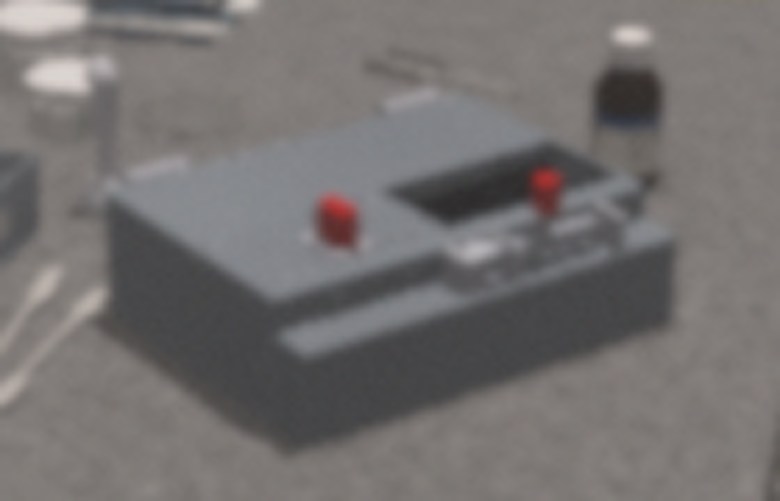

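Crops: lid corners at about (232,82), (490,290), (365,435) and (92,248) in the top crop; grip (189,262), knob (256,401). The slot runs from (245,330) to (408,378), with a black tab around (325,365) between two light patches. Next: triangulate and fit the case pose.

```bash
cat > pose.py <<'E'
from h import *
from scipy.optimize import least_squares
t,s=cam('top'),cam('side')
def tri(a,b):
    (o1,d1),(o2,d2)=ray(t,*a),ray(s,*b)
    A=np.c_[d1,-d2]; k=np.linalg.lstsq(A,o2-o1,rcond=None)[0]
    p,q=o1+k[0]*d1,o2+k[1]*d2; return (p+q)/2,np.linalg.norm(p-q)
kn=tri((285.9,207.1),(267.5,172.8)); gr=tri((271,176.8),(230.3,179.3)); print(kn,gr,np.linalg.norm(kn[0]-gr[0])) 
T=lambda x,y:plane(t,230+x/4.588-.4,120+y/4.585-.4,.077)[:2]
S=lambda x,y:plane(s,170+x/5.571-.4,140+y/5.567-.4,.077)[:2]
loc=np.array([[-99,-40],[-50,62],[85,128],[85,-128],[-85,-128],[-85,128],[85,128],[-85,128]])/1000
w=np.array([kn[0][:2],gr[0][:2],T(234,82),T(491,290),T(365,435),T(92,248),S(110,190),S(275,302)])
def f(p):
    c,q=np.cos(p[2]),np.sin(p[2]); return ((loc@np.array([[c,q],[-q,c]])+p[:2])-w).ravel()
r=least_squares(f,[.58,-.31,-.6],loss='soft_l1',f_scale=.003); print(r.x,np.degrees(r.x[2]),(f(r.x).reshape(-1,2)*1000).round(1).tolist())
np.save('pose.npy',r.x)
c,q=np.cos(r.x[2]),np.sin(r.x[2]); L=lambda P:(np.array(P)-r.x[:2])@np.array([[c,-q],[q,c]])
for n,a in dict(slotA=(245,330),slotB=(290,278),slotC=(410,378),slotD=(362,433)).items(): print(n,(L(T(*a))*1000).round(1))
for z in (.04,.065):
  for a in [(318,375),(335,345),(325,365),(258,310),(310,350),(345,380)]: print(z,a,(L(plane(t,230+a[0]/4.588-.4,120+a[1]/4.585-.4,z)[:2])*1000).round(1))
print('bottle',plane(t,358.5,209,.1))
h=lambda x,y,z:(np.array([[c,-q],[q,c]])@[x,y]+r.x[:2]).round(4).tolist()
print('knob',h(-.099,-.04,0),'grip',h(-.05,.062,0))
E
python3 pose.py
```

```text
(array([ 0.50100727, -0.30701267,  0.10388288]), np.float64(0.0004523175067674421)) (array([ 0.60550137, -0.25940862,  0.09169669]), np.float64(0.0006397617324466157)) 0.11547148536728735
[ 0.60245182 -0.3396741  -0.69671   ] -39.91854246098876 [[-0.2, 0.2], [-1.6, -0.6], [3.8, 0.1], [1.0, -5.5], [-21.2, 5.6], [0.0, -0.3], [2.7, 3.2], [-0.8, -1.8]]
slotA [-60.5   0.1]
slotB [-8.3 -1.5]
slotC [ -10.3 -118.3]
slotD [ -65.4 -116. ]
0.04 (318, 375) [-47.  -65.3]
0.04 (335, 345) [-20.6 -61. ]
0.04 (325, 365) [-37.6 -64.7]
0.04 (258, 310) [-37.    1.8]
0.04 (310, 350) [-35.8 -48.5]
0.04 (345, 380) [-36.9 -83.8]
0.065 (318, 375) [-50.5 -64.1]
0.065 (335, 345) [-24.6 -59.8]
0.065 (325, 365) [-41.3 -63.4]
0.065 (258, 310) [-40.8   2. ]
0.065 (310, 350) [-39.6 -47.6]
0.065 (345, 380) [-40.6 -82.2]
bottle [ 0.49196245 -0.55300811  0.1       ]
knob [0.5009, -0.3068] grip [0.6039, -0.26]
```

Fit: case origin (0.602, -0.340), yaw -39.9°. Knob and grip residuals are under 2 mm, and the slot spans case y -117 to -1. Only the front-right lid corner misfits (badly picked), and the robust loss discounts it. All jobs can use the same tool yaw, with the closing line along case y. First I move above the left side of the knob with the fingers shut.

```bash
python3 -m jog '[[1.7,1.2,0,0,0,-3,1],[1.7,1.2,0,0,0,-3,1],[1.7,1.2,0,0,0,-3,1],[1.7,1.2,0,0,0,-3,1],[1.7,1.2,0,0,0,-3,1],[1.7,1.2,0,0,0,-3,1],[1.7,1.2,0,0,0,-3,1],[1.7,1.2,0,0,0,-3,1],[1.7,1.2,0,0,0,-3,1],[1.7,1.2,0,0,0,-3,1]]' 30
python3 -m jog '[[1.7,1.2,0,0,0,-3,1],[1.7,1.2,0,0,0,-3,1],[1.7,1.2,0,0,0,-3,1],[1.7,1.2,0,0,0,-3,1],[1.7,1.2,0,0,0,-3,1],[1.6,1.1,0,0,0,-3,1],[1.6,1.1,0,0,0,-3,1],[1.6,1.1,0,0,0,-3,1],[1.6,1.1,0,0,0,-3,1],[1.6,1.1,0,0,0,-3,1]]'
cat > w.py <<'E'
from h import *
import sys
from scipy.spatial.transform import Rotation as Ro
def st():
    s=bot.state(); p=np.load('pose.npy'); c,q=np.cos(p[2]),np.sin(p[2]); M=np.array([[c,q],[-q,c]])
    R=Ro.from_rotvec(s['eef_rot']).as_matrix()
    print('t',round(s['t'],2),'tcp',s['tool_pos'].round(4),'case mm',(M@(s['tool_pos'][:2]-p[:2])*1000).round(1),'F case',(M@s['contact_force'][:2]).round(1),s['contact_force'][2].round(1),'ydeg in case',np.degrees(np.arctan2(R[1,1],R[0,1])-p[2]).round(1),'zaxis',R[:,2].round(3),'open',round(s['opening'],4),'q',s['joint_positions'].round(2))
if __name__=='__main__':
    st()
    if len(sys.argv)>1: c=cam(sys.argv[1]); save(c,sys.argv[2]);
E
python3 w.py wrist w1.png
```

```text
t: 1.13
tool_pos: [0.3572, -0.3967, 0.2313]
eef_rot: [-3.129, 0.283, 0.0]
contact_force: [0.1, -1.1, 0.2]
opening: -0.0
gripper_force: 0.0
t: 1.97
tool_pos: [0.5221, -0.2818, 0.2312]
eef_rot: [2.949, -1.083, -0.0]
contact_force: [-0.1, -0.3, 0.1]
opening: 0.0
gripper_force: 0.0
t 1.97 tcp [ 0.5221 -0.2818  0.2312] case mm [-98.7  -7.2] F case [ 0.1 -0.3] 0.1 ydeg in case -90.4 zaxis [-0.  0. -1.] open 0.0 q [ 0.49  0.4  -0.03  1.38  0.01  1.36 -1.82]
```

View pics/w1.png

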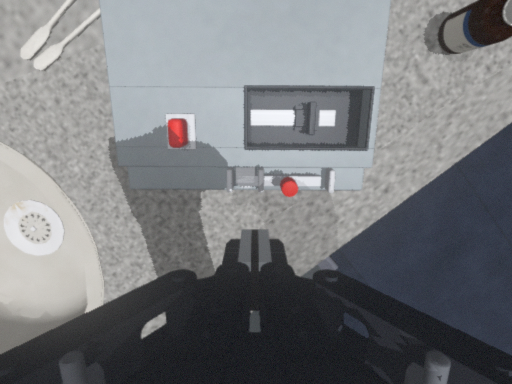

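The wrist view clearly shows the knob (289,187), the grip (177,130), the slot (x 245–373, y 86–151) and the tab (about x 308–317, y 118). I check the pose with it.

```bash
cat > c.py <<'E'
from h import *
c=cam('wrist'); p=np.load('pose.npy'); a,q=np.cos(p[2]),np.sin(p[2]); M=np.array([[a,q],[-q,a]])
print(red(c))
f=lambda u,v,z:(M@(plane(c,u,v,z)[:2]-p[:2])*1000).round(1)
print('knobtop',f(289,186,.106),'fin top',f(177.5,126,.102))
print('slot',f(245,86,.077),f(373,86,.077),f(373,151,.077),f(245,151,.077))
print('lid',f(116,166,.077),f(374,166,.077),'ledge',f(129,189,.057),f(362,190,.057))
print('tab',f(308,118,.065),f(317,118,.065), f(320,118,.065))
g=c['frame'][118,285:345].mean(1).astype(int); print(g)
E
python3 c.py
```

```text
[([176, 119, 18, 28, 374], [183.9, 132.1]), ([289, 181, 16, 16, 200], [296.7, 188.7])]
knobtop [-98.7 -31.7] fin top [-44.9  68. ]
slot [-9.8  8.8] [ -10.  -110.5] [ -70.5 -116.7] [-70.3   9.4]
lid [-85.1 138.9] [ -85.4 -119.2] ledge [-114.2  137.3] [-115.5 -116.9]
tab [-39.1 -53.3] [-39.1 -62.3] [-39.1 -65.3]
[243 243 243 242 244 244 243 243 243 244 243 243 244 243 242 231 175  99
 106 121 125 124 124 124 123 115  94  83  78  70  67  72  90 117 120 118
 114 105 110 119 136 190 235 240 240 239 239 238 239 238 238 239 238 238
 237 236 229 189 128 114]
```

```bash
python3 -m jog '[[0,0,-1.6,0,0,0,1],[0,0,-1.6,0,0,0,1],[0,0,-1.6,0,0,0,1],[0,0,-1.6,0,0,0,1],[0,0,-1.6,0,0,0,1],[0,0,-1.6,0,0,0,1],[0,0,-1.6,0,0,0,1],[0,0,-1.6,0,0,0,1],[0,0,-1,0,0,0,1],[0,0,-0.5,0,0,0,1]]'
python3 w.py
python3 -m jog '[[-0.2,-0.24,0,0,0,0,1],[-0.2,-0.24,0,0,0,0,1],[-0.2,-0.24,0,0,0,0,1],[-0.2,-0.24,0,0,0,0,1],[-0.2,-0.24,0,0,0,0,1],[-0.2,-0.24,0,0,0,0,1],[-0.15,-0.18,0,0,0,0,1],[-0.1,-0.12,0,0,0,0,1],[0,0,0,0,0,0,1],[0,0,0,0,0,0,1]]'
python3 w.py
```

```text
t: 2.9
tool_pos: [0.5197, -0.2827, 0.0865]
eef_rot: [2.95, -1.08, -0.005]
contact_force: [-0.1, 0.5, 0.5]
opening: -0.0
gripper_force: 0.0
t 2.9 tcp [ 0.5197 -0.2827  0.0865] case mm [-100.1   -9.4] F case [-0.4  0.3] 0.5 ydeg in case -90.3 zaxis [-0.003  0.001 -1.   ] open -0.0 q [ 0.49  0.51 -0.03  1.59  0.02  1.05 -1.82]
t: 3.73
tool_pos: [0.507, -0.3003, 0.0885]
eef_rot: [2.95, -1.079, 0.001]
contact_force: [2.0, 1.3, 1.4]
opening: -0.0004
gripper_force: 0.8
t 3.73 tcp [ 0.507  -0.3003  0.0885] case mm [-98.5 -31.1] F case [0.7 2.3] 1.4 ydeg in case -90.3 zaxis [ 0.    -0.001 -1.   ] open -0.0004 q [ 0.53  0.5  -0.03  1.6   0.02  1.04 -1.78]
```

```bash
cat > k.py <<'E'
from h import *
p=np.load('pose.npy'); a,q=np.cos(p[2]),np.sin(p[2]); M=np.array([[a,q],[-q,a]])
for n in ('wrist','side'):
  c=cam(n)
  for s,ce in red(c,8):
    z=.1; w=plane(c,*ce,z); l=M@(w[:2]-p[:2])*1000
    if abs(l[0])<150 and abs(l[1])<150: print(n,s,ce,l.round(1))
E
python3 -m jog '[[-0.1,-0.12,0,0,0,0,1],[-0.1,-0.12,0,0,0,0,1],[-0.1,-0.12,0,0,0,0,1],[-0.1,-0.12,0,0,0,0,1],[-0.1,-0.12,0,0,0,0,1],[-0.1,-0.12,0,0,0,0,1],[0,0,0,0,0,0,1],[0,0,0,0,0,0,1],[0,0,0,0,0,0,1],[0,0,0,0,0,0,1]]'
python3 w.py; python3 k.py
```

```text
t: 4.57
tool_pos: [0.501, -0.3071, 0.0883]
eef_rot: [2.95, -1.079, 0.0]
contact_force: [2.2, 1.4, 1.0]
opening: -0.0003
gripper_force: 1.4
t 4.57 tcp [ 0.501  -0.3071  0.0883] case mm [-98.7 -40.1] F case [0.8 2.5] 1.0 ydeg in case -90.3 zaxis [ 0. -0. -1.] open -0.0003 q [ 0.54  0.5  -0.03  1.6   0.01  1.04 -1.76]
wrist [0, 127, 60, 57, 2191] [23.4, 156.5] [-51.   61.2]
wrist [284, 238, 33, 41, 912] [300.3, 257.8] [-100.5  -61.8]
side [228, 176, 5, 4, 12] [230.0, 177.5] [-53.2  67.1]
```

```bash
python3 -m jog '[[-0.1,-0.12,0,0,0,0,1],[0,0,0,0,0,0,1],[0,0,0,0,0,0,1],[0.3,0.36,0,0,0,0,1],[0.3,0.36,0,0,0,0,1],[0,0,1.5,0,0,0,1],[0,0,1.6,0,0,0,1],[0,0,1.6,0,0,0,0],[0,0,1.6,0,0,0,0],[0,0,0,0,0,0,0]]'
python3 -m jog '[[1,0.4,0,0,0,0,0],[1,0.4,0,0,0,0,0],[1,0.4,0,0,0,0,0],[1,0.4,0,0,0,0,0],[1,0.4,0,0,0,0,0],[1,0.4,0,0,0,0,0],[1,0.4,0,0,0,0,0],[1,0.4,0,0,0,0,0],[1,0.4,0,0,0,0,0],[0.8,0.4,0,0,0,0,0]]'
python3 -m jog '[[0,0,0,0,0,0,0],[0,0,0,0,0,0,0],[0,0,0,0,0,0,0],[0,0,0,0,0,0,0],[0,0,0,0,0,0,0],[0,0,0,0,0,0,0],[0,0,0,0,0,0,0],[0,0,0,0,0,0,0],[0,0,0,0,0,0,0],[0,0,0,0,0,0,0]]'
python3 w.py; python3 k.py
```

```text
t: 5.5
tool_pos: [0.5065, -0.3032, 0.1541]
eef_rot: [2.947, -1.08, 0.007]
contact_force: [0.8, -0.8, 1.1]
opening: 0.0359
gripper_force: 0.0
t: 6.33
tool_pos: [0.6053, -0.2604, 0.1512]
eef_rot: [-2.95, 1.078, -0.0]
contact_force: [0.0, -0.6, 0.0]
opening: 0.0426
gripper_force: 0.0
t: 7.17
tool_pos: [0.6039, -0.2611, 0.1514]
eef_rot: [2.95, -1.079, 0.0]
contact_force: [0.2, 0.2, 0.1]
opening: 0.0423
gripper_force: 0.0
t 7.17 tcp [ 0.6039 -0.2611  0.1514] case mm [-49.3  61.2] F case [-0.   0.3] 0.1 ydeg in case -90.3 zaxis [ 0. -0. -1.] open 0.0423 q [ 0.41  0.58 -0.04  1.3   0.02  1.26 -1.91]
wrist [242, 195, 18, 35, 522] [249.8, 213.0] [-50.1  64.7]
wrist [407, 264, 33, 30, 599] [422.9, 278.0] [-100.7  -60.9]
side [272, 169, 4, 4, 12] [273.3, 170.8] [-90.7 -69.8]
```

```bash
python3 -m jog '[[0.1,0.1,-0.8,0,0,0,0],[0,0,-1,0,0,0,0],[0,0,-1,0,0,0,0],[0,0,-1,0,0,0,0],[0,0,-1,0,0,0,0],[0,0,-1,0,0,0,0],[0,0,-0.6,0,0,0,0],[0,0,-0.4,0,0,0,0],[0,0,0,0,0,0,0],[0,0,0,0,0,0,0]]' 40
python3 w.py
python3 -m jog '[[0,0,0,0,0,0,0.4],[0,0,0,0,0,0,0.6],[0,0,0,0,0,0,0.7],[0,0,0,0,0,0,1],[0,0,0,0,0,0,1],[0,0,0,0,0,0,1],[0,0,0,0,0,0,1],[0,0,0,0,0,0,1],[0,0,0,0,0,0,1],[0,0,0,0,0,0,1]]' 40
python3 w.py wrist w2.png
```

```text
t: 8.1
tool_pos: [0.6051, -0.2601, 0.0833]
eef_rot: [2.95, -1.079, 0.0]
contact_force: [0.8, -0.0, 0.3]
opening: 0.0428
gripper_force: 0.0
t 8.1 tcp [ 0.6051 -0.2601  0.0833] case mm [-49.   62.7] F case [0.6 0.5] 0.3 ydeg in case -90.3 zaxis [ 0. -0. -1.] open 0.0428 q [ 0.41  0.64 -0.04  1.38  0.03  1.12 -1.91]
t: 8.93
tool_pos: [0.6061, -0.2596, 0.0843]
eef_rot: [-2.95, 1.078, -0.003]
contact_force: [1.4, 2.6, 5.7]
opening: 0.0129
gripper_force: 40.8
t 8.93 tcp [ 0.6061 -0.2596  0.0843] case mm [-48.6  63.8] F case [-0.6  2.9] 5.7 ydeg in case -90.2 zaxis [ 0.002  0.    -1.   ] open 0.0129 q [ 0.4   0.64 -0.04  1.38  0.03  1.12 -1.91]
```

View pics/w2.png

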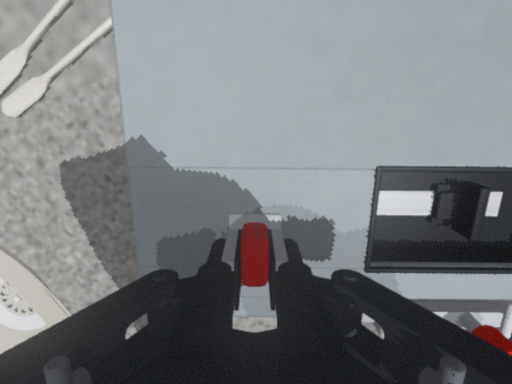

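The fin is held: opening 12.9 mm, 40 N. I lift gently, watching the force.

```bash
python3 -m jog '[[0.01,-0.01,0.1,0,0,0,1],[0.01,-0.01,0.1,0,0,0,1],[0.01,-0.01,0.1,0,0,0,1],[0.01,-0.01,0.1,0,0,0,1],[0.01,-0.01,0.1,0,0,0,1],[0.01,-0.01,0.1,0,0,0,1],[0.01,-0.01,0.1,0,0,0,1],[0.01,-0.01,0.1,0,0,0,1],[0.01,-0.01,0.1,0,0,0,1],[0,0,0,0,0,0,1]]' 
python3 w.py
python3 -m jog '[[0.01,-0.01,0.05,0,0,0,1],[0.01,-0.01,0.05,0,0,0,1],[0.01,-0.01,0.05,0,0,0,1],[0.01,-0.01,0.05,0,0,0,1],[0,0,0,0,0,0,1],[0,0,0,0,0,0,1],[0,0,0,0,0,0,1],[0,0,0,0,0,0,1],[0,0,0,0,0,0,1],[0,0,0,0,0,0,1]]' 
python3 w.py
```

```text
t: 9.82
tool_pos: [0.6067, -0.2602, 0.0891]
eef_rot: [-2.949, 1.078, -0.0]
contact_force: [8.3, -0.2, -10.5]
opening: 0.013
gripper_force: 39.1
t 9.82 tcp [ 0.6067 -0.2602  0.0891] case mm [-47.7  63.7] F case [6.5 5.1] -10.5 ydeg in case -90.2 zaxis [ 0.001  0.001 -1.   ] open 0.013 q [ 0.41  0.64 -0.04  1.37  0.03  1.14 -1.91]
t: 10.65
tool_pos: [0.607, -0.2605, 0.0908]
eef_rot: [-2.949, 1.078, 0.001]
contact_force: [8.4, -0.0, -10.1]
opening: 0.0127
gripper_force: 39.1
t 10.65 tcp [ 0.607  -0.2605  0.0908] case mm [-47.4  63.6] F case [6.5 5.4] -10.1 ydeg in case -90.2 zaxis [ 0.     0.002 -1.   ] open 0.0127 q [ 0.41  0.64 -0.04  1.37  0.03  1.14 -1.91]
```

```bash
python3 -m jog '[[0.03,-0.03,0.07,0,0,0,1],[0.03,-0.03,0.07,0,0,0,1],[0.03,-0.02,0.07,0,0,0,1],[0,0,0.06,0,0,0,1],[0,0,0.06,0,0,0,1],[0,0,0.06,0,0,0,1],[0,0,0,0,0,0,1],[0,0,0,0,0,0,1],[0,0,0,0,0,0,1],[0,0,0,0,0,0,1]]' 
python3 w.py
```

```text
t: 11.48
tool_pos: [0.6077, -0.2611, 0.0946]
eef_rot: [-2.949, 1.078, 0.002]
contact_force: [8.0, 1.3, -10.1]
opening: 0.0133
gripper_force: 39.0
t 11.48 tcp [ 0.6077 -0.2611  0.0946] case mm [-46.4  63.7] F case [5.4 6.1] -10.1 ydeg in case -90.2 zaxis [-0.     0.002 -1.   ] open 0.0133 q [ 0.41  0.63 -0.04  1.36  0.02  1.15 -1.91]
```

```bash
python3 -m jog '[[0.01,-0.01,0.05,0,0,0,1],[0.01,-0.01,0.05,0,0,0,1],[0.01,-0.01,0.05,0,0,0,1],[0,0,0.05,0,0,0,1],[0,0,0.03,0,0,0,1],[0,0,0,0,0,0,1],[0,0,0,0,0,0,1],[0,0,0,0,0,0,1],[0,0,0,0,0,0,1],[0,0,0,0,0,0,1]]' 
python3 w.py
```

```text
t: 12.32
tool_pos: [0.6082, -0.2615, 0.0968]
eef_rot: [-2.949, 1.078, 0.001]
contact_force: [9.3, -0.2, -10.5]
opening: 0.013
gripper_force: 39.0
t 12.32 tcp [ 0.6082 -0.2615  0.0968] case mm [-45.8  63.7] F case [7.3 5.8] -10.5 ydeg in case -90.2 zaxis [-0.     0.002 -1.   ] open 0.013 q [ 0.41  0.63 -0.04  1.35  0.02  1.15 -1.91]
```

```bash
python3 -m jog '[[0.01,-0.01,0.04,0,0,0,1],[0,0,0.04,0,0,0,1],[0,0,0,0,0,0,1],[0,0,0,0,0,0,1],[0,0,0,0,0,0,1],[0,0,0,0,0,0,1],[0,0,0,0,0,0,1],[0,0,0,0,0,0,1],[0,0,0,0,0,0,1],[0,0,0,0,0,0,1]]' 
python3 w.py
```

```text
t: 13.15
tool_pos: [0.6083, -0.2616, 0.0976]
eef_rot: [-2.949, 1.078, 0.001]
contact_force: [9.1, -0.5, -10.3]
opening: 0.0127
gripper_force: 39.0
t 13.15 tcp [ 0.6083 -0.2616  0.0976] case mm [-45.6  63.6] F case [7.3 5.4] -10.3 ydeg in case -90.2 zaxis [-0.     0.002 -1.   ] open 0.0127 q [ 0.41  0.63 -0.04  1.35  0.02  1.16 -1.91]
```

```bash
python3 -m jog '[[0.01,-0.01,0.04,0,0,0,1],[0,0,0.04,0,0,0,1],[0,0,0,0,0,0,1],[0,0,0,0,0,0,1],[0,0,0,0,0,0,1],[0,0,0,0,0,0,1],[0,0,0,0,0,0,1],[0,0,0,0,0,0,1],[0,0,0,0,0,0,1],[0,0,0,0,0,0,1]]' 
python3 w.py
python3 -m jog '[[0,0,0.04,0,0,0,1],[0,0,0.04,0,0,0,1],[0,0,0,0,0,0,1],[0,0,0,0,0,0,1],[0,0,0,0,0,0,1],[0,0,0,0,0,0,1],[0,0,0,0,0,0,1],[0,0,0,0,0,0,1],[0,0,0,0,0,0,1],[0,0,0,0,0,0,1]]' 
python3 w.py
```

```text
t: 13.98
tool_pos: [0.6084, -0.2618, 0.0982]
eef_rot: [-2.949, 1.078, 0.001]
contact_force: [9.0, 0.1, -10.5]
opening: 0.013
gripper_force: 39.1
t 13.98 tcp [ 0.6084 -0.2618  0.0982] case mm [-45.4  63.6] F case [6.8 5.8] -10.5 ydeg in case -90.2 zaxis [ 0.     0.002 -1.   ] open 0.013 q [ 0.41  0.63 -0.04  1.35  0.02  1.16 -1.91]
t: 14.82
tool_pos: [0.6085, -0.2618, 0.0985]
eef_rot: [-2.949, 1.078, 0.001]
contact_force: [10.6, -0.9, -13.8]
opening: 0.0131
gripper_force: 39.1
t 14.82 tcp [ 0.6085 -0.2618  0.0985] case mm [-45.4  63.6] F case [8.7 6.1] -13.8 ydeg in case -90.2 zaxis [ 0.     0.002 -1.   ] open 0.0131 q [ 0.41  0.63 -0.04  1.35  0.02  1.16 -1.91]
```

The stop is felt: force rose from 10.5 to 13.8 N with hardly any movement. I take the pull off, release and rise clear.

```bash
python3 -m jog '[[0.02,-0.01,-0.05,0,0,0,1],[0.02,-0.01,-0.05,0,0,0,1],[0.02,-0.02,-0.05,0,0,0,1],[0.02,-0.02,-0.05,0,0,0,1],[0,0,0,0,0,0,1],[0,0,0,0,0,0,1],[0,0,0,0,0,0,0.5],[0,0,0,0,0,0,0.3],[0,0,0,0,0,0,0],[0,0,0,0,0,0,0]]' 
python3 w.py
python3 -m jog '[[0,0,0.2,0,0,0,0],[0,0,0.7,0,0,0,0],[0,0,1,0,0,0,0],[0,0,1.5,0,0,0,0],[0,0,1.8,0,0,0,0],[0,0,1.8,0,0,0,0],[0,0,1.8,0,0,0,0],[0,0,1.2,0,0,0,0],[0,0,0,0,0,0,0],[0,0,0,0,0,0,0]]' 
python3 w.py side s2.png; python3 k.py
```

```text
t: 15.65
tool_pos: [0.6074, -0.2644, 0.1007]
eef_rot: [2.948, -1.08, -0.002]
contact_force: [-0.7, 0.6, 0.1]
opening: 0.0427
gripper_force: 0.0
t 15.65 tcp [ 0.6074 -0.2644  0.1007] case mm [-44.5  60.9] F case [-0.9  0. ] 0.1 ydeg in case -90.3 zaxis [-0.002 -0.001 -1.   ] open 0.0427 q [ 0.41  0.63 -0.04  1.35  0.03  1.16 -1.91]
t: 16.48
tool_pos: [0.6092, -0.2635, 0.2027]
eef_rot: [2.95, -1.079, 0.005]
contact_force: [-0.7, -0.8, -0.1]
opening: 0.0429
gripper_force: 0.0
t 16.48 tcp [ 0.6092 -0.2635  0.2027] case mm [-43.7  62.7] F case [-0.  -1.1] -0.1 ydeg in case -90.3 zaxis [ 0.003 -0.001 -1.   ] open 0.0429 q [ 0.41  0.56 -0.04  1.21  0.02  1.37 -1.9 ]
wrist [245, 185, 15, 31, 322] [251.9, 199.2] [-50.3  64.8]
wrist [382, 243, 24, 23, 365] [393.5, 253.9] [-101.8  -61.3]
```

```bash
python3 -m jog '[[-1,-1.3,0,0,0,0,1],[-1,-1.3,0,0,0,0,1],[-1,-1.3,0,0,0,0,1],[-1,-1.3,0,0,0,0,1],[-1,-1.3,0,0,0,0,1],[-1,-1.3,0,0,0,0,1],[-1,-1.3,0,0,0,0,1],[-1,-1.3,0,0,0,0,1],[-0.8,-1,0,0,0,0,1],[-0.8,-1,0,0,0,0,1]]' 
python3 -m jog '[[0,0,0,0,0,0,1],[0,0,0,0,0,0,1],[0,0,0,0,0,0,1],[0,0,0,0,0,0,1],[0,0,0,0,0,0,1],[0,0,0,0,0,0,1],[0,0,0,0,0,0,1],[0,0,0,0,0,0,1],[0,0,0,0,0,0,1],[0,0,0,0,0,0,1]]' 
python3 w.py wrist w3.png; python3 k.py
```

```text
t: 17.47
tool_pos: [0.5105, -0.3888, 0.2002]
eef_rot: [2.949, -1.082, -0.003]
contact_force: [-0.3, -0.1, 0.1]
opening: -0.0003
gripper_force: 0.0
t: 18.3
tool_pos: [0.5125, -0.3872, 0.2009]
eef_rot: [2.95, -1.079, -0.0]
contact_force: [-0.3, -0.1, 0.5]
opening: -0.0002
gripper_force: 0.0
t 18.3 tcp [ 0.5125 -0.3872  0.2009] case mm [-38.5 -94.2] F case [-0.2 -0.3] 0.5 ydeg in case -90.3 zaxis [-0. -0. -1.] open -0.0002 q [ 0.63  0.52 -0.01  1.28  0.    1.34 -1.65]
wrist [51, 193, 30, 30, 610] [62.6, 208.1] [-51.4  69.8]
wrist [209, 249, 15, 23, 217] [216.4, 259.6] [-100.6  -59.6]
side [272, 170, 3, 4, 8] [273.4, 171.1] [-92.7 -68.6]
side [228, 172, 5, 5, 15] [229.8, 173.6] [-29.8  50.9]
```

View pics/w3.png

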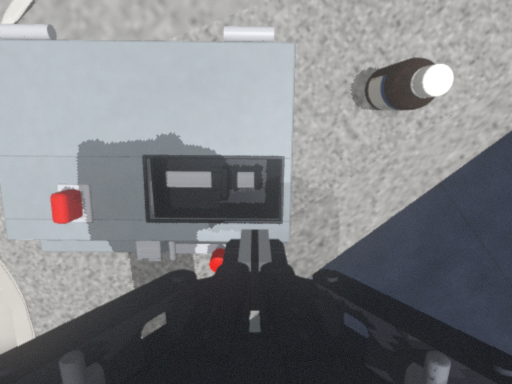

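The wrist view shows the lid slightly raised. The slot spans x 145–283, y 156–221; the dark tab is at about x 220–236, between two light patches, and there is free room on its right (x 255–280).

Run:
```python
from h import *
c=cam('wrist'); p=np.load('pose.npy'); a,q=np.cos(p[2]),np.sin(p[2]); M=np.array([[a,q],[-q,a]])
f=lambda u,v,z:(M@(plane(c,u,v,z)[:2]-p[:2])*1000).round(1)
for v in (165,180,190,200,208): print(v,c['frame'][v,205:285:2].mean(1).astype(int))
for u in (218,224,230,236,255): print(u,f(u,185,.065),f(u,185,.046),f(u,185,.04))
print('slot R edge',f(283,190,.088),f(278,190,.04),'L',f(145,190,.088))
I=c['frame'][150:228,140:290].astype(float); I=(255*np.clip(I/140,0,1)**.5).astype(np.uint8)
cv2.imwrite('pics/w3c.png',cv2.resize(I[:,:,::-1],None,fx=5,fy=5,interpolation=cv2.INTER_CUBIC))
```

```text
165 [ 71  72  72  73  73  71  76  75  71  67  66  67  75  80  81  79  75 104
 101  78  83 102  91  93 102  76  77  82  91 111 103  76  76  77  76  78
  77  80  95 122]
180 [160 160 159 105  68  63  62  68  63  68  64  57  57  60  67  69 123 158
 158 160 157 157 158 157 143  68  67  67  79 100  99  69  63  66  65  64
  65  67 103 139]
190 [ 62  63  61  60  60  62  59  60  59  62  58  54  67  88  80  67  74  94
  91  93  86  83  84  87  95  78  82  81  87  84  60  54  56  58  59  59
  58  68  91 127]
200 [ 56  58  58  59  56  56  60  58  58  58  57  67  75  76  76  74  74  76
  77  79  80  79  80  79  83  79  81  79  80  84  56  54  52  56  53  56
  56  71  88 138]
208 [ 54  55  50  52  51  55  50  52  49  50  53  52  50  45  50  52  52  51
  51  45  51  53  46  48  52  51  46  50  53  56  56  51  53  55  55  59
  51  71  89 155]
218 [-40.3 -59.3] [-45.  -56.9] [-46.5 -56.1]
224 [-40.3 -65. ] [-45. -63.] [-46.5 -62.4]
230 [-40.4 -70.7] [-45.  -69.1] [-46.5 -68.6]
236 [-40.4 -76.5] [-45.1 -75.3] [-46.5 -74.9]
255 [-40.5 -94.6] [-45.2 -94.7] [-46.6 -94.7]
slot R edge [ -39.5 -119.2] [ -52.1 -118.7] L [-38.9   2.3]
```

View pics/w3c.png

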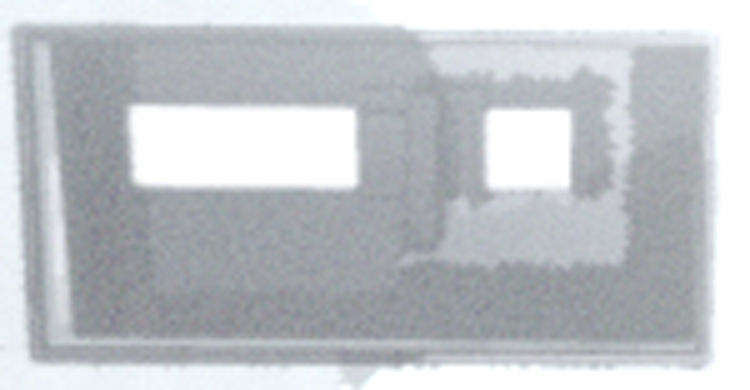

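The tab plate is at crop x 405–440, so its right face lies at about case y -67, x centre about -39; the slot's right edge is at -118. The current TCP (-38.5, -94) is a good place to go in. I descend to tip z 0.05.

```bash
python3 -m jog '[[0,0,-1.6,0,0,0,1],[0,0,-1.6,0,0,0,1],[0,0,-1.6,0,0,0,1],[0,0,-1.6,0,0,0,1],[0,0,-1.6,0,0,0,1],[0,0,-1.6,0,0,0,1],[0,0,-1,0,0,0,1],[0,0,-0.6,0,0,0,1],[0,0,-0.3,0,0,0,1],[0,0,0,0,0,0,1]]' 
python3 w.py
python3 -m jog '[[0,0,-1,0,0,0,1],[0,0,-1,0,0,0,1],[0,0,-0.8,0,0,0,1],[0,0,-0.5,0,0,0,1],[0,0,-0.3,0,0,0,1],[0,0,0,0,0,0,1],[0,0,0,0,0,0,1],[0,0,0,0,0,0,1],[0,0,0,0,0,0,1],[0,0,0,0,0,0,1]]' 
python3 w.py
python3 -m jog '[[0.1,0.12,0,0,0,0,1],[0.1,0.12,0,0,0,0,1],[0.1,0.12,0,0,0,0,1],[0.1,0.12,0,0,0,0,1],[0.06,0.08,0,0,0,0,1],[0,0,0,0,0,0,1],[0,0,0,0,0,0,1],[0,0,0,0,0,0,1],[0,0,0,0,0,0,1],[0,0,0,0,0,0,1]]' 
python3 w.py
```

```text
t: 19.33
tool_pos: [0.5124, -0.3872, 0.0856]
eef_rot: [-2.95, 1.079, 0.001]
contact_force: [0.1, 0.8, -0.3]
opening: 0.0001
gripper_force: 0.0
t 19.33 tcp [ 0.5124 -0.3872  0.0856] case mm [-38.6 -94.3] F case [-0.4  0.7] -0.3 ydeg in case -90.3 zaxis [-0.  0. -1.] open 0.0001 q [ 0.63  0.6  -0.01  1.43  0.01  1.1  -1.66]
t: 20.17
tool_pos: [0.5128, -0.3875, 0.0504]
eef_rot: [2.95, -1.079, 0.001]
contact_force: [0.2, 0.3, -0.3]
opening: -0.0004
gripper_force: 0.0
t 20.17 tcp [ 0.5128 -0.3875  0.0504] case mm [-38.1 -94.2] F case [-0.   0.3] -0.3 ydeg in case -90.3 zaxis [ 0.001 -0.001 -1.   ] open -0.0004 q [ 0.63  0.64 -0.01  1.47  0.01  1.03 -1.66]
t: 21.0
tool_pos: [0.5169, -0.3818, 0.0498]
eef_rot: [2.95, -1.08, -0.0]
contact_force: [-0.8, -0.3, 0.5]
opening: 0.0001
gripper_force: 0.0
t 21.0 tcp [ 0.5169 -0.3818  0.0498] case mm [-38.6 -87.2] F case [-0.4 -0.8] 0.5 ydeg in case -90.3 zaxis [-0. -0. -1.] open 0.0001 q [ 0.62  0.64 -0.01  1.47  0.01  1.03 -1.67]
```

```bash
python3 -m jog '[[0.04,0.05,0,0,0,0,1],[0.04,0.05,0,0,0,0,1],[0.04,0.05,0,0,0,0,1],[0.04,0.05,0,0,0,0,1],[0.04,0.05,0,0,0,0,1],[0.04,0.05,0,0,0,0,1],[0.04,0.05,0,0,0,0,1],[0.04,0.05,0,0,0,0,1],[0,0,0,0,0,0,1],[0,0,0,0,0,0,1]]' 
python3 w.py
python3 -m jog '[[0.04,0.05,0,0,0,0,1],[0.04,0.05,0,0,0,0,1],[0.04,0.05,0,0,0,0,1],[0.04,0.05,0,0,0,0,1],[0,0,0,0,0,0,1],[0,0,0,0,0,0,1],[0,0,0,0,0,0,1],[0,0,0,0,0,0,1],[0,0,0,0,0,0,1],[0,0,0,0,0,0,1]]' 
python3 w.py
```

```text
t: 21.83
tool_pos: [0.5202, -0.3777, 0.0499]
eef_rot: [2.95, -1.079, -0.0]
contact_force: [-1.0, -1.2, -0.1]
opening: -0.0001
gripper_force: 0.1
t 21.83 tcp [ 0.5202 -0.3777  0.0499] case mm [-38.7 -81.9] F case [ 0.  -1.5] -0.1 ydeg in case -90.3 zaxis [-0. -0. -1.] open -0.0001 q [ 0.61  0.64 -0.01  1.47  0.01  1.03 -1.68]
t: 22.67
tool_pos: [0.522, -0.3756, 0.0498]
eef_rot: [-2.95, 1.079, -0.0]
contact_force: [-2.2, -2.7, -0.3]
opening: 0.0002
gripper_force: 1.8
t 22.67 tcp [ 0.522  -0.3756  0.0498] case mm [-38.7 -79.2] F case [ 0.1 -3.5] -0.3 ydeg in case -90.3 zaxis [ 0.  0. -1.] open 0.0002 q [ 0.61  0.64 -0.01  1.47  0.01  1.03 -1.68]
```

Contact is felt near TCP y -81. I keep pushing slowly, watching the force.

```bash
python3 -m jog '[[0.03,0.04,0,0,0,0,1],[0.03,0.04,0,0,0,0,1],[0.03,0.04,0,0,0,0,1],[0.03,0.04,0,0,0,0,1],[0.03,0.04,0,0,0,0,1],[0.03,0.04,0,0,0,0,1],[0.03,0.04,0,0,0,0,1],[0.03,0.04,0,0,0,0,1],[0,0,0,0,0,0,1],[0,0,0,0,0,0,1]]' 
python3 w.py
```

```text
t: 23.5
tool_pos: [0.5245, -0.3724, 0.0499]
eef_rot: [-2.95, 1.079, -0.001]
contact_force: [-1.3, -3.2, -1.1]
opening: 0.0001
gripper_force: 1.6
t 23.5 tcp [ 0.5245 -0.3724  0.0499] case mm [-38.8 -75.1] F case [ 1.1 -3.3] -1.1 ydeg in case -90.3 zaxis [ 0. -0. -1.] open 0.0001 q [ 0.6   0.64 -0.01  1.46  0.01  1.03 -1.69]
```

```bash
python3 -m jog '[[0.03,0.04,0,0,0,0,1],[0.03,0.04,0,0,0,0,1],[0.03,0.04,0,0,0,0,1],[0.03,0.04,0,0,0,0,1],[0.03,0.04,0,0,0,0,1],[0.03,0.04,0,0,0,0,1],[0.03,0.04,0,0,0,0,1],[0.03,0.04,0,0,0,0,1],[0.03,0.04,0,0,0,0,1],[0,0,0,0,0,0,1]]' 
python3 w.py
python3 -m jog '[[0.03,0.03,0,0,0,0,1],[0.03,0.04,0,0,0,0,1],[0.03,0.04,0,0,0,0,1],[0,0,0,0,0,0,1],[0,0,0,0,0,0,1],[0,0,0,0,0,0,1],[0,0,0,0,0,0,1],[0,0,0,0,0,0,1],[0,0,0,0,0,0,1],[0,0,0,0,0,0,1]]' 
python3 w.py
```

```text
t: 24.33
tool_pos: [0.5272, -0.3687, 0.05]
eef_rot: [-2.95, 1.079, -0.001]
contact_force: [-0.5, -3.7, -0.3]
opening: -0.0
gripper_force: 1.7
t 24.33 tcp [ 0.5272 -0.3687  0.05  ] case mm [-39.  -70.6] F case [ 2.  -3.2] -0.3 ydeg in case -90.3 zaxis [ 0. -0. -1.] open -0.0 q [ 0.59  0.64 -0.01  1.46  0.01  1.03 -1.69]
t: 25.17
tool_pos: [0.528, -0.3676, 0.05]
eef_rot: [-2.95, 1.079, -0.0]
contact_force: [-0.8, -3.7, -0.5]
opening: 0.0002
gripper_force: 1.5
t 25.17 tcp [ 0.528  -0.3676  0.05  ] case mm [-39.1 -69.2] F case [ 1.7 -3.3] -0.5 ydeg in case -90.3 zaxis [ 0.  0. -1.] open 0.0002 q [ 0.59  0.64 -0.01  1.46  0.01  1.03 -1.7 ]
```

```bash
for i in 1; do python3 -m jog '[[0.03,0.03,0,0,0,0,1],[0.03,0.04,0,0,0,0,1],[0.03,0.04,0,0,0,0,1],[0,0,0,0,0,0,1],[0,0,0,0,0,0,1],[0,0,0,0,0,0,1],[0,0,0,0,0,0,1],[0,0,0,0,0,0,1],[0,0,0,0,0,0,1],[0,0,0,0,0,0,1]]' >/dev/null; done
python3 w.py
```

```text
t 26.0 tcp [ 0.5288 -0.3667  0.05  ] case mm [-39.1 -67.9] F case [ 2.9 -3. ] 1.0 ydeg in case -90.3 zaxis [ 0. -0. -1.] open 0.0 q [ 0.59  0.64 -0.01  1.46  0.01  1.03 -1.7 ]
```

```bash
python3 -m jog '[[0.03,0.03,0,0,0,0,1],[0.03,0.03,0,0,0,0,1],[0,0,0,0,0,0,1],[0,0,0,0,0,0,1],[0,0,0,0,0,0,1],[0,0,0,0,0,0,1],[0,0,0,0,0,0,1],[0,0,0,0,0,0,1],[0,0,0,0,0,0,1],[0,0,0,0,0,0,1]]' >/dev/null
python3 w.py
```

```text
t 26.83 tcp [ 0.5291 -0.3664  0.0499] case mm [-39.1 -67.6] F case [ 2.3 -4.4] 0.1 ydeg in case -90.3 zaxis [-0. -0. -1.] open 0.0004 q [ 0.59  0.64 -0.01  1.46  0.01  1.04 -1.7 ]
```

```bash
python3 -m jog '[[0.03,0.03,0,0,0,0,1],[0.03,0.03,0,0,0,0,1],[0,0,0,0,0,0,1],[0,0,0,0,0,0,1],[0,0,0,0,0,0,1],[0,0,0,0,0,0,1],[0,0,0,0,0,0,1],[0,0,0,0,0,0,1],[0,0,0,0,0,0,1],[0,0,0,0,0,0,1]]' >/dev/null
python3 w.py
```

```text
t 27.67 tcp [ 0.5291 -0.3664  0.0499] case mm [-39.1 -67.5] F case [ 1.4 -5.5] 0.4 ydeg in case -90.3 zaxis [-0.001 -0.001 -1.   ] open -0.0 q [ 0.59  0.64 -0.01  1.46  0.01  1.04 -1.7 ]
```

The tab has stopped: two more small steps moved nothing while the force rose from 3.0 to 5.5 N, and total travel is about 14 mm. That is the end stop. I back off, rise out and go to the grip with the tool tilted 20° forward.

```bash
python3 -m jog '[[-0.2,-0.24,0,0,0,0,1],[-0.2,-0.24,0,0,0,0,1],[0,0,0.8,0,0,0,1],[0,0,1.5,0,0,0,1],[0,0,1.6,0,0,0,1],[0,0,1.6,0,0,0,1],[0,0,1.6,0,0,0,1],[0,0,1.6,0,0,0,1],[0,0,1.6,0,0,0,1],[0,0,1.2,0,0,0,1]]'
python3 -m jog '[[0.8,1.1,0,-1.28,-1.53,0,0],[0.8,1.1,0,-1.28,-1.53,0,0],[0.8,1.1,0,-1.28,-1.53,0,0],[0.8,1.1,0,-1.28,-1.53,0,0],[0.8,1.1,0,-1.28,-1.53,0,0],[0.8,1.1,0,-1.28,-1.53,0,0],[0.9,1.1,0,-1.28,-1.53,0,0],[0.9,1.1,0,-1.28,-1.53,0,0],[0.9,1.1,0,-1.28,-1.53,0,0],[0.9,1.1,0,-1.28,-1.53,0,0]]'
python3 -m jog '[[0,0,0,0,0,0,0],[0,0,0,0,0,0,0],[0,0,0,0,0,0,0],[0,0,0,0,0,0,0],[0,0,0,0,0,0,0],[0,0,0,0,0,0,0],[0,0,0,0,0,0,0],[0,0,0,0,0,0,0],[0,0,0,0,0,0,0],[0,0,0,0,0,0,0]]' >/dev/null
python3 w.py; python3 k.py
```

```text
t: 28.5
tool_pos: [0.5273, -0.3682, 0.1669]
eef_rot: [-2.949, 1.075, -0.002]
contact_force: [0.1, -0.1, -0.2]
opening: -0.0002
gripper_force: 0.0
t: 29.33
tool_pos: [0.6106, -0.2573, 0.1652]
eef_rot: [2.805, -1.023, 0.495]
contact_force: [0.5, 0.3, 0.2]
opening: 0.0429
gripper_force: 0.0
t 30.17 tcp [ 0.61   -0.2603  0.1649] case mm [-45.2  65.7] F case [0.2 0.2] -0.9 ydeg in case -90.3 zaxis [ 0.262 -0.219 -0.94 ] open 0.0428 q [ 0.31  0.37  0.    1.66  0.18  0.8  -2.07]
wrist [248, 223, 19, 36, 619] [257.2, 240.8] [-48.6  64. ]
side [228, 172, 4, 6, 13] [229.5, 174.0] [-31.7  53.4]
```

```bash
python3 -m jog '[[0,-0.14,-1,0,0,0,0],[0,-0.14,-1,0,0,0,0],[0,0,-1,0,0,0,0],[0,0,-1,0,0,0,0],[0,0,-1,0,0,0,0],[0,0,-0.6,0,0,0,0],[0,0,-0.6,0,0,0,0],[0,0,-0.4,0,0,0,0],[0,0,0,0,0,0,0],[0,0,0,0,0,0,0]]'
python3 w.py
python3 -m jog '[[0,0,0,0,0,0,0.4],[0,0,0,0,0,0,0.6],[0,0,0,0,0,0,0.7],[0,0,0,0,0,0,1],[0,0,0,0,0,0,1],[0,0,0,0,0,0,1],[0,0,0,0,0,0,1],[0,0,0,0,0,0,1],[0,0,0,0,0,0,1],[0,0,0,0,0,0,1]]' 40 >/dev/null
python3 w.py
```

```text
t: 31.1
tool_pos: [0.6101, -0.2631, 0.0989]
eef_rot: [2.802, -1.025, 0.494]
contact_force: [0.4, -0.0, -0.4]
opening: 0.0429
gripper_force: 0.0
t 31.1 tcp [ 0.6101 -0.2631  0.0989] case mm [-43.3  63.7] F case [0.3 0.3] -0.4 ydeg in case -90.2 zaxis [ 0.262 -0.219 -0.94 ] open 0.0429 q [ 0.3   0.44  0.01  1.73  0.2   0.66 -2.1 ]
t 31.93 tcp [ 0.6103 -0.2631  0.0992] case mm [-43.1  63.7] F case [-1.2  0.4] 2.9 ydeg in case -90.2 zaxis [ 0.262 -0.219 -0.94 ] open 0.0132 q [ 0.3   0.44  0.01  1.73  0.2   0.66 -2.1 ]
```

Held. I swing the lid along its arc about the hinge, 0.2 rad per call, checking force as I go.

```bash
python3 -m jog '[[0.06,-0.05,0.26,0,0,0,1],[0.06,-0.05,0.26,0,0,0,1],[0.07,-0.06,0.26,0,0,0,1],[0.07,-0.06,0.26,0,0,0,1],[0.08,-0.06,0.26,0,0,0,1],[0.08,-0.07,0.25,0,0,0,1],[0.08,-0.07,0.25,0,0,0,1],[0.09,-0.08,0.25,0,0,0,1],[0.09,-0.08,0.25,0,0,0,1],[0.1,-0.08,0.24,0,0,0,1]]' >/dev/null
python3 w.py; python3 k.py
```

```text
t 32.77 tcp [ 0.6161 -0.2681  0.12  ] case mm [-35.5  63.6] F case [5.7 2.4] -11.7 ydeg in case -90.2 zaxis [ 0.256 -0.215 -0.942] open 0.013 q [ 0.31  0.43  0.01  1.68  0.19  0.72 -2.08]
wrist [241, 230, 28, 54, 1393] [254.3, 256.6] [-44.7  64. ]
side [272, 170, 4, 5, 12] [273.3, 171.4] [-94.2 -66.8]
```

```bash
python3 -m jog '[[0.1,-0.08,0.24,0,0,0,1],[0.1,-0.09,0.24,0,0,0,1],[0.11,-0.09,0.24,0,0,0,1],[0.11,-0.1,0.23,0,0,0,1],[0.12,-0.1,0.23,0,0,0,1],[0.12,-0.1,0.23,0,0,0,1],[0.12,-0.1,0.23,0,0,0,1],[0.13,-0.1,0.22,0,0,0,1],[0.13,-0.11,0.22,0,0,0,1],[0.13,-0.11,0.21,0,0,0,1]]' >/dev/null
python3 w.py
python3 -m jog '[[0.14,-0.12,0.21,0,0,0,1],[0.14,-0.12,0.21,0,0,0,1],[0.14,-0.12,0.2,0,0,0,1],[0.15,-0.12,0.2,0,0,0,1],[0.15,-0.12,0.2,0,0,0,1],[0.15,-0.12,0.19,0,0,0,1],[0.15,-0.13,0.19,0,0,0,1],[0.15,-0.13,0.18,0,0,0,1],[0.16,-0.13,0.18,0,0,0,1],[0.16,-0.13,0.18,0,0,0,1]]' >/dev/null
python3 w.py
```

```text
t 33.7 tcp [ 0.6288 -0.2791  0.1465] case mm [-18.7  63.4] F case [1.1 2.6] -11.7 ydeg in case -90.2 zaxis [ 0.26  -0.218 -0.941] open 0.0128 q [ 0.33  0.43  0.    1.61  0.17  0.78 -2.05]
t 34.53 tcp [ 0.644  -0.292   0.1667] case mm [ 1.3 63.2] F case [-3.4  0.1] -9.8 ydeg in case -90.3 zaxis [ 0.261 -0.219 -0.94 ] open 0.0129 q [ 0.34  0.45 -0.    1.53  0.16  0.84 -2.02]
```

```bash
python3 -m jog '[[0.17,-0.14,0.17,0,0,0,1],[0.17,-0.14,0.17,0,0,0,1],[0.17,-0.14,0.16,0,0,0,1],[0.17,-0.14,0.16,0,0,0,1],[0.18,-0.15,0.15,0,0,0,1],[0.18,-0.15,0.15,0,0,0,1],[0.18,-0.15,0.15,0,0,0,1],[0.18,-0.15,0.14,0,0,0,1],[0.18,-0.15,0.14,0,0,0,1],[0.18,-0.15,0.13,0,0,0,1]]' >/dev/null
python3 w.py
python3 -m jog '[[0.19,-0.16,0.13,0,0,0,1],[0.19,-0.16,0.12,0,0,0,1],[0.19,-0.16,0.12,0,0,0,1],[0.19,-0.16,0.11,0,0,0,1],[0.2,-0.16,0.11,0,0,0,1],[0.2,-0.16,0.1,0,0,0,1],[0.2,-0.17,0.1,0,0,0,1],[0.2,-0.17,0.09,0,0,0,1],[0.2,-0.17,0.08,0,0,0,1],[0.2,-0.17,0.08,0,0,0,1]]' >/dev/null
python3 w.py
```

```text
t 35.37 tcp [ 0.6616 -0.3072  0.1821] case mm [24.5 62.9] F case [-5.6 -1.5] -5.3 ydeg in case -90.3 zaxis [ 0.261 -0.22  -0.94 ] open 0.0125 q [ 0.36  0.48 -0.    1.45  0.15  0.89 -2.  ]
t 36.2 tcp [ 0.6812 -0.324   0.1931] case mm [50.3 62.5] F case [-6.6 -1.9] -4.4 ydeg in case -90.3 zaxis [ 0.261 -0.22  -0.94 ] open 0.0128 q [ 0.37  0.52 -0.    1.35  0.14  0.94 -1.97]
```

```bash
python3 -m jog '[[0.2,-0.17,0.07,0.32,0.38,0,1],[0.2,-0.17,0.07,0.32,0.38,0,1],[0.2,-0.17,0.06,0.32,0.38,0,1],[0.2,-0.17,0.06,0.32,0.38,0,1],[0.2,-0.17,0.05,0.32,0.38,0,1],[0.2,-0.16,0.05,0.32,0.38,0,1],[0.2,-0.16,0.04,0.32,0.38,0,1],[0.15,-0.13,0.03,0.32,0.38,0,1],[0,0,0,0,0,0,1],[0,0,0,0,0,0,1]]' >/dev/null
python3 w.py
```

```text
t 37.03 tcp [ 0.6974 -0.3379  0.1978] case mm [71.7 62.3] F case [-3.8 -2.3] -5.1 ydeg in case -90.3 zaxis [ 0.213 -0.18  -0.961] open 0.0118 q [ 0.4   0.6  -0.02  1.19  0.11  1.09 -1.92]
```

The lid is at about 1.25 rad. I release and withdraw along the lid's plane.

```bash
python3 -m jog '[[0,0,0,0,0,0,0.7],[0,0,0,0,0,0,0.5],[0,0,0,0,0,0,0.3],[0,0,0,0,0,0,0.1],[0,0,0,0,0,0,0.1],[0,0,0,0,0,0,0.1],[-0.05,0.04,0.5,0,0,0,0.1],[-0.1,0.08,0.8,0,0,0,0.1],[-0.1,0.08,1,0,0,0,0.1],[-0.1,0.08,1,0,0,0,0.1]]'
python3 w.py
python3 -m jog '[[-0.1,0.08,1,0,0,0,0.1],[-0.1,0.08,1,0,0,0,0.1],[-0.1,0.08,1,0,0,0,0.1],[-0.1,0.08,1,0,0,0,0.1],[-0.1,0.08,1,0,0,0,0.1],[-0.1,0.08,1,0,0,0,0.1],[-0.1,0.08,1,0,0,0,0.1],[-0.1,0.08,1,0,0,0,0.1],[-0.1,0.08,1,0,0,0,0.1],[0,0,0,0,0,0,0.1]]'
python3 w.py side s3.png
```

```text
t: 37.87
tool_pos: [0.6938, -0.3331, 0.2311]
eef_rot: [2.837, -1.038, 0.401]
contact_force: [-0.2, 0.7, 0.1]
opening: 0.0384
gripper_force: 0.0
t 37.87 tcp [ 0.6938 -0.3331  0.2311] case mm [65.8 63.7] F case [-0.6  0.4] 0.1 ydeg in case -90.2 zaxis [ 0.212 -0.177 -0.961] open 0.0384 q [ 0.4   0.58 -0.02  1.15  0.1   1.15 -1.92]
t: 38.7
tool_pos: [0.6855, -0.3261, 0.3232]
eef_rot: [2.836, -1.038, 0.407]
contact_force: [-0.4, 0.2, 0.5]
opening: 0.0386
gripper_force: 0.0
t 38.7 tcp [ 0.6855 -0.3261  0.3232] case mm [55.  63.7] F case [-0.4 -0.1] 0.5 ydeg in case -90.2 zaxis [ 0.216 -0.178 -0.96 ] open 0.0386 q [ 0.39  0.54 -0.02  0.99  0.1   1.34 -1.91]
```

View pics/s3.png

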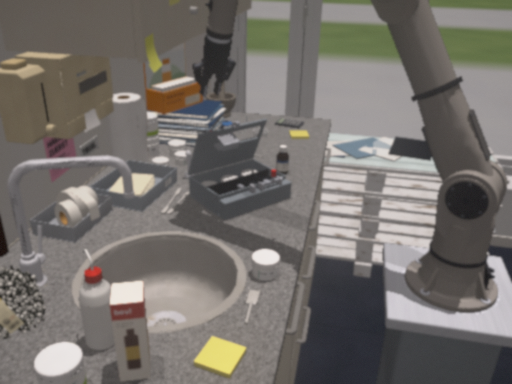

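The side view shows the lid standing open, front edge from about (193,138) to (266,123), the bottle still upright at (283,160), and the gripper clear at (215,85). A quick numeric check of the lid angle and of the loose things.

Run:
```python
from h import *
p=np.load('pose.npy'); a,q=np.cos(p[2]),np.sin(p[2]); M=np.array([[a,-q],[q,a]])
c=cam('side')
for th in (1.0,1.1,1.2,1.3,1.4):
    P=[]
    for y in (.128,-.128):
        x,z=.085-.17*np.cos(th)+.008*np.sin(th),.069+.17*np.sin(th)+.008*np.cos(th); P.append([*(M@[x,y]+p[:2]),z])
    print(th,proj(c,P).round(1).tolist())
t0=cv2.imread('pics/top0.png').astype(int); t=cam('top')['frame'][:,:,::-1].astype(int)
d=(abs(t-t0).max(2)>40).astype(np.uint8)
n,l,s,ce=cv2.connectedComponentsWithStats(d); print('top diff',[s[i].tolist() for i in range(1,n) if s[i,4]>8])
s0=cv2.imread('pics/side0.png').astype(int); d=(abs(c['frame'][:,:,::-1].astype(int)-s0).max(2)>40).astype(np.uint8)
n,l,s,ce=cv2.connectedComponentsWithStats(d); print('side diff',[s[i].tolist() for i in range(1,n) if s[i,4]>8])
```

```text
1.0 [[202.0, 139.5], [270.2, 123.3]]
1.1 [[199.1, 135.5], [267.2, 119.7]]
1.2 [[196.1, 132.0], [264.1, 116.5]]
1.3 [[193.0, 129.0], [260.9, 113.8]]
1.4 [[189.9, 126.5], [257.6, 111.7]]
top diff [[274, 112, 11, 7, 41], [271, 125, 6, 3, 12], [279, 131, 18, 8, 61], [298, 133, 40, 57, 421], [190, 135, 72, 114, 2689], [274, 136, 5, 4, 12], [299, 137, 10, 18, 83], [262, 143, 11, 14, 32], [211, 160, 71, 165, 2808], [293, 171, 38, 32, 292], [301, 171, 6, 6, 19], [268, 174, 7, 7, 31], [282, 181, 27, 38, 194], [233, 189, 18, 46, 108], [293, 192, 6, 7, 28], [274, 196, 19, 19, 94], [229, 236, 4, 6, 13], [221, 244, 9, 6, 22], [200, 304, 9, 5, 34], [390, 305, 7, 6, 27], [174, 310, 17, 18, 138], [183, 310, 36, 71, 1402], [205, 310, 6, 9, 19], [214, 313, 31, 65, 838], [305, 315, 134, 69, 4434], [352, 321, 9, 6, 28], [166, 330, 6, 9, 25], [162, 342, 20, 35, 246], [177, 364, 8, 11, 62], [164, 374, 13, 10, 83], [179, 376, 12, 8, 51], [210, 379, 10, 5, 32]]
side diff [[420, 0, 7, 2, 11], [458, 0, 54, 183, 5542], [208, 2, 5, 8, 23], [373, 2, 9, 16, 62], [406, 8, 27, 21, 378], [370, 21, 30, 100, 1791], [207, 30, 25, 10, 143], [194, 38, 41, 57, 1233], [404, 44, 5, 4, 10], [402, 50, 64, 122, 3790], [189, 121, 96, 73, 3150], [223, 140, 8, 4, 14], [431, 174, 24, 51, 328], [461, 174, 25, 30, 447], [507, 176, 5, 14, 60], [446, 179, 10, 7, 21], [264, 180, 5, 3, 12], [172, 200, 129, 69, 1890], [495, 203, 12, 22, 71], [493, 227, 7, 7, 26], [385, 244, 35, 30, 409], [386, 282, 26, 18, 175], [462, 298, 11, 3, 30], [444, 301, 15, 6, 53], [417, 303, 16, 7, 48], [436, 308, 19, 6, 49]]
```

Run:
```python
from h import *
c=cam('side'); w=cam('wrist'); k=red(w,8); print(k)
A=cv2.resize(c['frame'][110:215,180:300],(480,420),interpolation=cv2.INTER_CUBIC); B=cv2.resize(w['frame'],(310,232))
I=np.zeros((420,790,3),np.uint8); I[:,:480]=A; I[:232,480:]=B; cv2.imwrite('pics/fin.png',I[:,:,::-1])
```

```text
[([248, 212, 16, 34, 482], [255.2, 229.1]), ([356, 334, 8, 16, 81], [359.3, 342.4])]
```

View pics/fin.png

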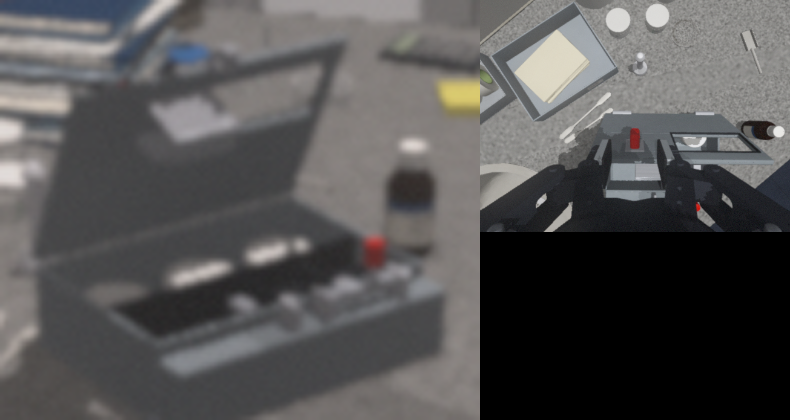

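Run:
```python
from h import *
p=np.load('pose.npy'); a,q=np.cos(p[2]),np.sin(p[2]); M=np.array([[a,-q],[q,a]])
c=cam('side'); w=cam('wrist'); print(red(w))
def W(th,x,y,z):
    X,Z=.085+x*np.cos(th)+z*np.sin(th),.069-x*np.sin(th)+z*np.cos(th); return [*(M@[X,y]+p[:2]),Z]
for th in (1.0,1.1,1.2,1.3):
    print(th,'side in',proj(c,[W(th,-.17,.128,0),W(th,-.17,-.128,0),W(th,0,.128,0)]).round(1).tolist(),'fin base/mid/top',proj(w,[W(th,-.135,.062,.008),W(th,-.135,.062,.02),W(th,-.135,.062,.033)]).round(1).tolist())
```

```text
[([248, 212, 16, 34, 478], [255.2, 229.0]), ([356, 334, 8, 16, 84], [359.3, 342.2])]
1.0 side in [[203.4, 141.6], [271.5, 125.1], [188.3, 176.4]] fin base/mid/top [[256.1, 258.4], [256.1, 249.0], [256.1, 238.4]]
1.1 side in [[200.5, 137.4], [268.6, 121.3], [188.3, 176.4]] fin base/mid/top [[256.1, 246.8], [256.1, 236.1], [256.0, 224.1]]
1.2 side in [[197.5, 133.6], [265.5, 118.0], [188.3, 176.4]] fin base/mid/top [[256.1, 233.9], [256.0, 222.2], [256.0, 209.0]]
1.3 side in [[194.4, 130.4], [262.4, 115.1], [188.3, 176.4]] fin base/mid/top [[256.0, 220.0], [256.0, 207.4], [255.9, 193.5]]
```

The side view (corner matches at about 1.17 rad) and the wrist view (grip, about 1.15 rad) agree, and both clear the two-thirds mark of 1.05. The bottle and scoop are where they were, and the top picture shows no change at the jar. Handing in.

```bash
python3 -c "
from station import bot
print(bot.finish_job())"
```

```text
the job is handed in; nothing more can be done
None
```

I opened the case in the order asked and handed it in at about 39 s: bolt moved about 22 mm, catch tab pushed to its end stop, lid standing by itself at about 1.16 rad, and the camera checks showed the bottle, jar and scoop unmoved.

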